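# Ready the bench scale: power on, change unit, tare the tub

## Task

Get the bench scale ready for weighing bolts into the empty tub that already stands on its pan: press the round power key, then the middle one of the three square keys (it changes the unit), then the wide bar key (tare), each pressed in and let come up again before the next. Press lightly, as one does on a keypad, and press no other key. Leave the tub standing where it is, do not touch the pan or the tub (that would spoil the tare), and do not disturb the things on the bench.

Things in the scene. Friction and masses are not known exactly. Their poses are not given: they have to be found in the camera images.
- scale: Light grey bench scale, fixed, 340 mm deep (x), 306 wide (y). Origin: centre of its underside; x points from the keypad (operator's side, towards the robot) to the back, y to the operator's left. Its front 120 mm is a console face rising 12 degrees backwards, from 46 to 72 mm above the bench. Five dark keys in a row, left to right: round power key, three square keys, wide bar; behind, a display.
- power_key_top (a point): Centre of the top of the round power key (25 mm diameter), leftmost, at y = +108 mm of the scale. For all five keys: top 8 mm proud of the console face, row 34 mm from its front edge; z = outward normal (12 degrees off vertical, leaning to the operator), y = along the row to the operator's left; the key goes in along -z.
- print_key_top (a point): Centre of the top of the left square key (25 x 25 mm, y = +56 mm of the scale). Not to be pressed.
- unit_key_top (a point): Centre of the top of the middle square key, which changes the unit (25 x 25 mm, y = +12 mm of the scale).
- zero_key_top (a point): Centre of the top of the right square key (25 x 25 mm, y = -32 mm of the scale). Not to be pressed.
- tare_key_top (a point): Centre of the top of the wide tare bar (54 mm along the row x 25 mm), rightmost, at y = -95 mm of the scale.
- power_key (a joint): Travel of the power key, m: 0 up, 0.006 fully in. For all five keys: a spring key that begins to give at 0.8 N, has registered at 2 mm (3.6 N), is fully in against a hard stop at 9.2 N and comes up by itself. The keypad stands 30 N at most.
- print_key (a joint): Travel of the left square key, same values.
- unit_key (a joint): Travel of the middle square key, same values.
- zero_key (a joint): Travel of the right square key, same values.
- tare_key (a joint): Travel of the wide tare bar, same values.
- pan: Stainless weighing pan of the scale, 222 mm (x) x 306 mm (y), its flat top 95 mm above the bench; it covers the scale from 85 mm behind the row of keys to the back. Origin: 15 mm below the centre of its top. Not to be touched.
- tub: Empty grey open plastic tub, 95 x 140 mm, 45 mm high, loose on the rear part of the pan. Origin: centre of its underside. Stays where it is.
- battery: Loose black cordless-tool battery pack, 76 x 120 mm, 63 mm high, on the bench to the left of the scale. Origin: centre of its underside. Stays where it is.
- carton: Small closed cardboard carton of bolts, 80 x 120 mm, 60 mm high, loose on the bench to the right of the scale. Origin: centre of its underside. Stays where it is.
Things that resemble listed ones, but are neither listed nor needed, are in the scene too. Leave any blue or orange look-alike of the tub alone.

How it is judged:
By the outcome, as a careful person would: the job done as asked, in the order asked, and still so for the second after the job is handed in, with the robot touching nothing.
It also fails if it takes over 40 s, if anything falls off the work surface, if the arm or the gripper's body presses on something with over 40 N, if the wrist force passes 120 N, or if a joint passes its speed limit or range.

## Robot

A 6-joint arm with a two-finger parallel gripper is mounted at the origin on the work surface. World frame = base frame: x ahead of the robot, y to its left, z up, the work surface at z = 0. Lengths are in m, angles in rad, forces in N, time in s.
With the tool pointing down it reaches from about 0.35 to 1 m from the base axis. Payload 7.1 kg.
Tool frame: the origin (TCP) lies between the finger pads; the fingertips stand 22 mm ahead of it and the grasp point (between the pads) lies 3 mm ahead of it; x points along the fingers, y is the direction in which the jaws open and shut, and the axes are right-handed (so a half turn about x gives the same grasp; the last joint's range is limited). The gripper opens to 85 mm and grips with 20 to 120 N. Pads are 22 mm wide; open, the fingers measure 114 mm over their backs; the gripper's body (76 mm by 85 mm) begins 54 mm behind the grasp point. The pads swing forward as they close: fully open they stand 13 mm farther back than shut.
Start: joints at [1.281, 0.423, 1.63, -0, 1.089, -0.019], TCP at [0.167, 0.602, 0.253] pointing down, gripper open.
Joint ranges: [-3, 3], [-0.9, 2.11], [0.09, 2.58], [-1.31, 4.45], [0.11, 2.69], [-2.54, 2.54]. Speed limits (rad/s): [2.39, 2.39, 3.01, 3.14, 3.14, 3.14].

## Interface

Orientations are given as a rotation vector (axis times angle).
In Python, from rig import manip gives the robot as it stands. The module is installed in compiled form; this text tells all that it offers. Calls block until the motion is done:
- manip.move_to(position, orientation): joint-space move of the TCP to a pose.
- manip.servo_line(position, orientation=None, rate=0.15): straight line of the TCP; orientation=None keeps the orientation; rate is the mean speed in m/s.
- manip.set_joints(angles): joint-space move.
- manip.command_gripper(opening, f_grip=None): finger opening in m; f_grip is the grip in N (None keeps the last); returns when the fingers have stopped.
- manip.hold(seconds).
- manip.solve_ik(position, orientation): joint angles nearest the present ones, or None.
- manip.camera(name): name is "scene" or "top" or "wrist"; returns a dict with "image" (420x560x3 uint8, red, green, blue), "fx", "fy", "cx", "cy" (pixels), "k1" (the pictures are not rectified: a ray, as slopes to the right and down, at radius r is drawn at 1 + k1 r^2 times it, then the intrinsics apply), "cam_to_world" (4x4, takes a point from camera to world coordinates); the wrist camera has in their place "mount" (4x4, takes a point from camera to tool coordinates, whose origin is the TCP and whose axes are the tool frame's). Camera axes: x right, y down, z forward; pixel columns grow to the right and rows downward; lengths in m; the calibration is good to about 2 mm. A picture is of the moment at which its call begins: read the wrist's pose just before it. There is no depth.
A pose or a line that the arm cannot do raises manip.IKError and nothing moves.
- manip.sign_off(): hands the job in, once; it reports no verdict.
Readings, each from a call of its own:
- manip.get_time(): time.
- manip.get_joint_positions(): joint angles.
- manip.get_joint_vel(): joint speeds.
- manip.get_tau(): joint torques, N m.
- manip.get_position(): TCP position.
- manip.get_ee_rot(): TCP orientation.
- manip.get_contact_force(): force on the tool from outside, world axes, zero at the start.
- manip.get_torque(): the same for the moment, N m.
- manip.get_width(): finger opening in m.
Only numpy, scipy, OpenCV 4.12 (cv2) and the standard library are available. Lean on these libraries where they do the work, as an engineer would, in place of code of your own. Each camera call takes 0.05 s, during which the arm holds its last target.

## Working session

There is one attempt and no reset: what is moved stays moved. The work goes in short steps, each a Python script; the robot and the scene stay as the last script left them, time stands still between calls to the robot, and variables do not carry over. Pictures are saved under pics/ and viewed, and the job is handed in when it is done.

```bash
mkdir -p pics; ls; python3 - <<'E'
from rig import manip
import cv2,numpy as np
print(manip.get_time(),manip.get_position(),manip.get_ee_rot(),manip.get_width())
for n in ["scene","top","wrist"]:
    c=manip.camera(n)
    cv2.imwrite(f"pics/{n}0.png",c["image"][:,:,::-1])
    print(n,{k:(np.round(v,4).tolist() if k!='image' else 0) for k,v in c.items()})
E
```

```text
pics
0.0 [0.16701459 0.60172824 0.25254538] [ 0.21136535  1.56055728 -0.21379207] 0.08526836184331052
scene {'image': 0, 'fx': 407.332, 'fy': 407.332, 'cx': 280.4693, 'cy': 211.8767, 'k1': -0.0545, 'cam_to_world': [[-0.0323, 0.7432, -0.6683, 1.1636], [0.9993, 0.0362, -0.008, 0.0672], [0.0182, -0.6681, -0.7438, 0.7212], [0.0, 0.0, 0.0, 1.0]]}
top {'image': 0, 'fx': 403.2715, 'fy': 403.2715, 'cx': 274.6265, 'cy': 205.7564, 'k1': -0.0272, 'cam_to_world': [[0.0277, -0.9973, 0.0681, 0.542], [-0.9995, -0.0287, -0.013, 0.041], [0.0149, -0.0677, -0.9976, 1.0738], [0.0, 0.0, 0.0, 1.0]]}
wrist {'image': 0, 'fx': 331.8799, 'fy': 331.8799, 'cx': 282.6466, 'cy': 212.6482, 'k1': -0.0367, 'mount': [[0.0, -0.2614, 0.9652, -0.1198], [1.0, 0.0006, 0.0001, 0.0001], [-0.0006, 0.9652, 0.2614, -0.0659], [0.0, 0.0, 0.0, 1.0]]}
```

View pics/top0.png

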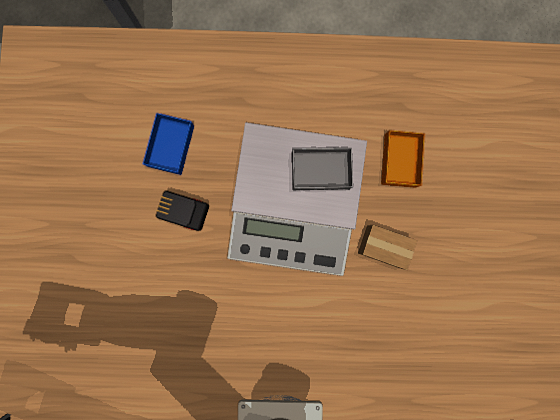

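View pics/scene0.png

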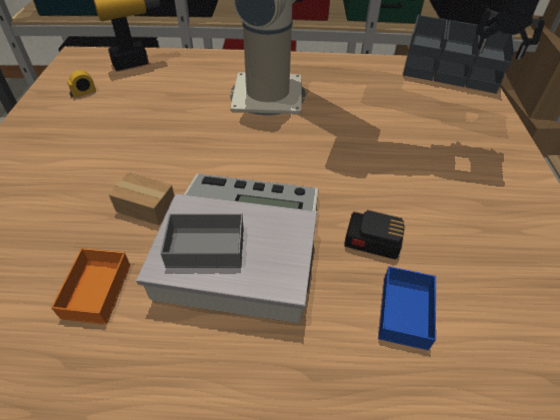

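View pics/wrist0.png

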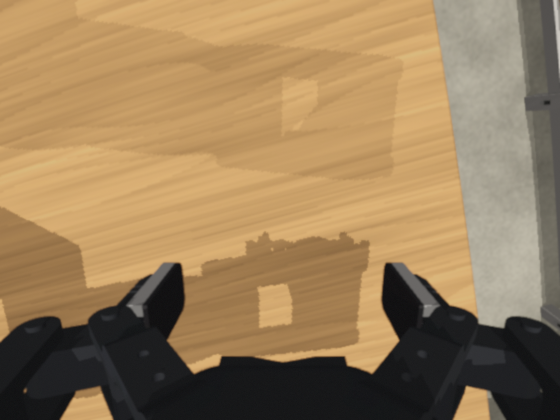

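Top view: the power key is at (245,249), then square keys at (265,252), (283,254) and (300,257), and the tare bar at (324,261). The grey tub is at (322,168). The blue (170,144) and orange (403,158) look-alikes are off the scale. The dark candidates that could be mistaken for keys are the display (273,230) and the battery (183,210). Next I'll measure the keys in both fixed views.

```bash
cat > h.py <<'E'
from rig import manip
import cv2,numpy as np
from scipy.spatial.transform import Rotation as R
def rays(c,px,T=None):
    K=np.array([[c['fx'],0,c['cx']],[0,c['fy'],c['cy']],[0,0,1]])
    n=cv2.undistortPoints(np.array(px,float).reshape(-1,1,2),K,np.array([c['k1'],0,0,0,0.])).reshape(-1,2)
    T=c['cam_to_world'] if T is None else T
    T=np.array(T)
    d=np.c_[n,np.ones(len(n))]@T[:3,:3].T
    return T[:3,3],d
def onplane(c,px,z,T=None):
    o,d=rays(c,px,T); return o+d*((z-o[2])/d[:,2])[:,None]
def blobs(img,box,thr,amin=20,amax=5000):
    x0,y0,x1,y1=box
    g=cv2.cvtColor(img,cv2.COLOR_RGB2GRAY)[y0:y1,x0:x1]
    n,l,s,ce=cv2.connectedComponentsWithStats((g<thr).astype(np.uint8))
    return [(round(ce[i][0]+x0,2),round(ce[i][1]+y0,2),int(s[i][4]),s[i][2:4].tolist()) for i in range(1,n) if amin<s[i][4]<amax]
KY=np.array([.108,.056,.012,-.032,-.095])
def fit(P):
    # P 5x2 world xy, model (0,KY): returns centre at y=0, y-axis direction
    m=np.c_[np.zeros(5),KY]; mc=m.mean(0); pc=P.mean(0)
    H=(m-mc).T@(P-pc); a=np.arctan2(H[0,1]-H[1,0],H[0,0]+H[1,1])
    Rm=np.array([[np.cos(a),-np.sin(a)],[np.sin(a),np.cos(a)]])
    t=pc-Rm@mc
    return t,a,P-(m@Rm.T+t)
E
python3 - <<'E'
from h import *
top=cv2.imread('pics/top0.png');sc=cv2.imread('pics/scene0.png')
cv2.imwrite('pics/c1.png',np.vstack([cv2.resize(top[215:285,215:365],None,fx=5,fy=4,interpolation=cv2.INTER_CUBIC),cv2.resize(sc[165:220,175:325],None,fx=5,fy=5,interpolation=cv2.INTER_CUBIC)]))
for n,b,t in (("top",(232,238,345,270),80),("scene",(190,174,315,199),75)):
    print(n,blobs(cv2.imread(f'pics/{n}0.png')[:,:,::-1].copy(),b,t))
E
```

```text
top [(np.float64(290.95), np.float64(239.13), 55, [27, 4]), (np.float64(244.44), np.float64(248.68), 79, [10, 10]), (np.float64(264.96), np.float64(251.65), 100, [11, 11]), (np.float64(282.21), np.float64(254.11), 100, [11, 11]), (np.float64(299.5), np.float64(256.76), 101, [12, 11]), (np.float64(324.33), np.float64(260.44), 221, [23, 12])]
scene [(np.float64(213.66), np.float64(180.94), 162, [24, 9]), (np.float64(239.81), np.float64(184.13), 75, [12, 8]), (np.float64(258.49), np.float64(186.36), 78, [12, 8]), (np.float64(277.28), np.float64(188.53), 78, [12, 8]), (np.float64(299.33), np.float64(191.13), 63, [10, 7])]
```

View pics/c1.png

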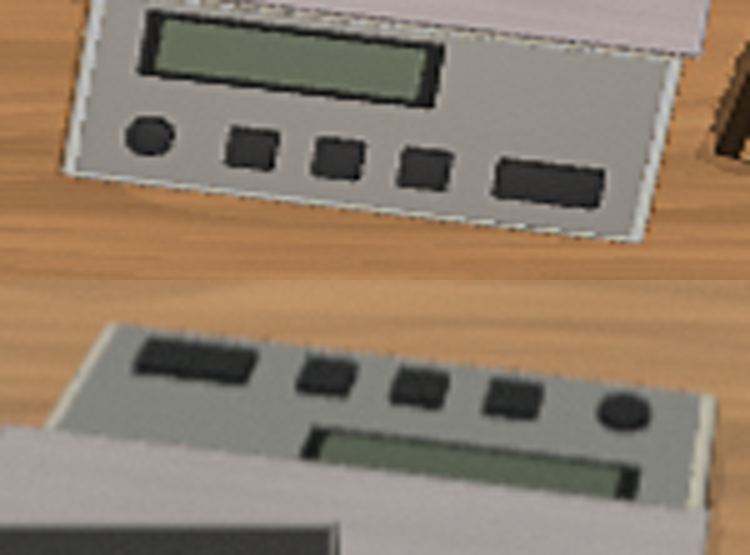

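The crop confirms it: round key far left, three squares, bar far right. In the scene view the order is mirrored, with the round key at (299,191).

```bash
python3 - <<'E'
from h import *
c=manip.camera("top");s=manip.camera("scene")
pt=[(244.44,248.68),(264.96,251.65),(282.21,254.11),(299.5,256.76),(324.33,260.44)]
ps=[(299.33,191.13),(277.28,188.53),(258.49,186.36),(239.81,184.13),(213.66,180.94)]
for z in(.0575,.061):
  for n,cc,p in (("t",c,pt),("s",s,ps)):
    P=onplane(cc,p,z)[:,:2]; t,a,r=fit(P); print(z,n,t.round(4),np.degrees(a).round(2),(r*1e3).round(1).tolist())
    
o1,d1=rays(c,pt);o2,d2=rays(s,ps)
for i in range(5):
    A=np.c_[d1[i],-d2[i]];k,res,_,_=np.linalg.lstsq(A,o2-o1,rcond=None)
    print(((o1+k[0]*d1[i]+o2+k[1]*d2[i])/2).round(4),np.sqrt(res)*1e3)
E
```

```text
0.0575 t [ 0.4888 -0.0066] -6.8 [[-0.2, -0.2], [-0.0, -0.2], [0.2, 0.1], [0.0, 0.2], [-0.1, 0.2]]
0.0575 s [ 0.4887 -0.0055] -6.7 [[-0.2, -0.5], [0.0, 0.2], [0.2, 0.1], [0.1, -0.1], [-0.2, 0.2]]
0.061 t [ 0.489  -0.0065] -6.8 [[-0.2, -0.6], [-0.0, -0.4], [0.2, 0.1], [0.0, 0.4], [-0.0, 0.5]]
0.061 s [ 0.4922 -0.0052] -6.7 [[-0.2, -1.0], [-0.0, -0.0], [0.2, 0.1], [0.2, 0.1], [-0.1, 0.7]]
[0.5014 0.1008 0.0578] [0.85911892]
[0.4954 0.0496 0.0577] [1.53357735]
[0.4904 0.006  0.0576] [1.15161426]
[ 0.485  -0.0378  0.0574] [0.74406705]
[ 0.4774 -0.1002  0.0575] [1.07159731]
```

```bash
cat >> h.py <<'E'
a=np.radians(-6.75); xs=np.array([np.cos(a),np.sin(a),0]); ys=np.array([-np.sin(a),np.cos(a),0])
n=np.cos(np.radians(12))*np.array([0,0,1])-np.sin(np.radians(12))*xs
C0=np.array([.489,-.006,.061])
Rm=np.c_[-n,ys,np.cross(-n,ys)]; RV=R.from_matrix(Rm).as_rotvec()
def key(i): return C0+ys*KY[i]
def tcp(i,h): return key(i)+n*(.022+h)   # tips h above key top
E
python3 - <<'E'
from h import *
for i in (0,2,4):
    for h in (.08,.0): print(i,h,tcp(i,h).round(4),np.round(manip.solve_ik(tcp(i,h),RV),3))
manip.command_gripper(0.0,20); print(manip.get_time(),manip.get_width())
manip.move_to(tcp(0,.08),RV)
print(manip.get_time(),manip.get_position(),manip.get_contact_force())
p=manip.get_position();rv=manip.get_ee_rot()
c=manip.camera("wrist"); cv2.imwrite('pics/w1.png',c['image'][:,:,::-1])
s=manip.camera("scene"); cv2.imwrite('pics/s1.png',s['image'][:,:,::-1])
np.savez('w1.npz',p=p,rv=rv)
E
```

```text
0 0.08 [0.4806 0.1037 0.1608] [ 0.228  0.313  2.103 -0.14   0.532 -1.111]
0 0.0 [0.4972 0.1018 0.0825] [ 0.216  0.49   2.101 -0.195  0.359 -1.061]
2 0.08 [0.4694 0.0084 0.1608] [ 0.008  0.282  2.155 -0.055  0.498 -1.4  ]
2 0.0 [0.4859 0.0065 0.0825] [ 0.003  0.469  2.152 -0.082  0.313 -1.375]
4 0.08 [ 0.4568 -0.0978  0.1608] [-0.253  0.279  2.16   0.059  0.496 -1.755]
4 0.0 [ 0.4733 -0.0998  0.0825] [-0.248  0.467  2.158  0.088  0.311 -1.782]
1.0167 -0.00021997950493094612
3.1583 [0.48094538 0.10440143 0.16096727] [0.19742219 0.15731728 0.53937415]
```

View pics/w1.png

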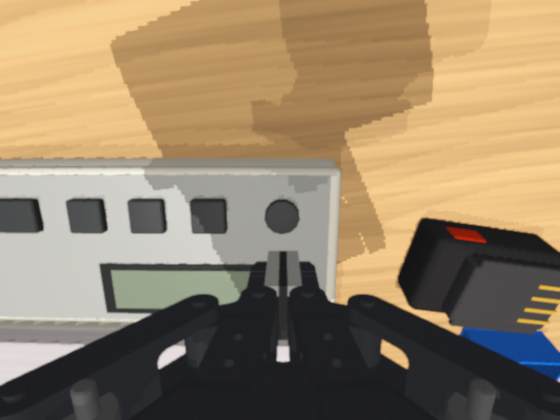

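View pics/s1.png

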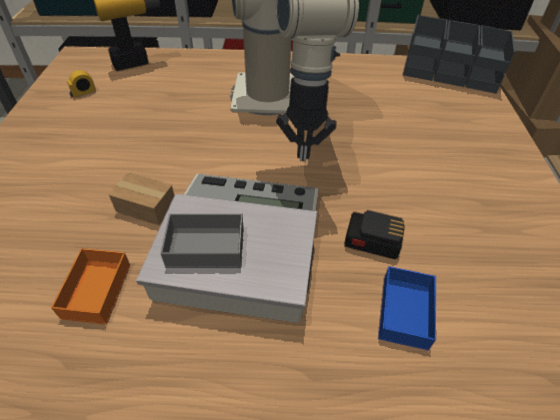

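Wrist view: the power key is at (281,216), on the finger line (column 282). The closed fingertips are at (283,255). The spread of the linkage is well above the console. I'll cross-check the key positions with this camera.

```bash
python3 - <<'E'
from h import *
d=np.load('w1.npz');c=manip.camera("wrist")
M=np.eye(4);M[:3,:3]=R.from_rotvec(d['rv']).as_matrix();M[:3,3]=d['p'];T=M@np.array(c['mount'])
b=blobs(c['image'],(0,185,305,245),75,200,3000); print(b)
b=sorted(b,key=lambda q:-q[0])
for q in b: print(q[:2],onplane(c,[q[:2]],.060,T)[0].round(4))
print([key(i).round(4).tolist() for i in range(5)], (tcp(0,.08)-d['p']).round(4))
E
```

```text
[(np.float64(29.83), np.float64(210.72), 384, [43, 33]), (np.float64(95.95), np.float64(210.94), 282, [39, 33]), (np.float64(210.4), np.float64(213.98), 1003, [36, 34]), (np.float64(281.66), np.float64(215.87), 866, [33, 33])]
(np.float64(281.66), np.float64(215.87)) [0.4986 0.1018 0.06  ]
(np.float64(210.4), np.float64(213.98)) [0.4914 0.0528 0.06  ]
(np.float64(95.95), np.float64(210.94)) [ 0.4797 -0.0266  0.06  ]
(np.float64(29.83), np.float64(210.72)) [ 0.4739 -0.0743  0.06  ]
[[0.5017, 0.1013, 0.061], [0.4956, 0.0496, 0.061], [0.4904, 0.0059, 0.061], [0.4852, -0.0378, 0.061], [0.4778, -0.1003, 0.061]] [-0.0003 -0.0007 -0.0002]
```

```bash
sed -i 's/C0=np.array(\[.489,/C0=np.array([.488,/' h.py; cat >> h.py <<'E'
def press(i,F=5.0):
    manip.servo_line(tcp(i,.025),RV,rate=.15); manip.hold(.15)
    b=np.mean([np.array(manip.get_contact_force()) for _ in range(5)],0)
    manip.servo_line(tcp(i,.008),RV,rate=.06)
    h=.008; log=[]
    def f(): return float((np.array(manip.get_contact_force())-b)@n)
    while h>-.012:
        h-=.0005
        manip.servo_line(tcp(i,h),RV,rate=.02)
        v=f(); hm=float((np.array(manip.get_position())-key(i))@n-.022); log.append((round(h*1e3,1),round(hm*1e3,2),round(v,2)))
        if v>F: break
    manip.hold(.15); end=(round(f(),2),np.round(((np.array(manip.get_position())-key(i))@Rm).tolist(),4).tolist())
    manip.servo_line(tcp(i,.025),RV,rate=.06); manip.hold(.1)
    print(i,'bias',b.round(2),'log',log[-14:],'end',end,'after',round(f(),2),'t',manip.get_time())
E
python3 - <<'E'
from h import *
press(0)
E
```

```text
0 bias [-0.87 -0.71  0.58] log [(3.0, 2.97, -0.99), (2.5, 2.47, -1.19), (2.0, 1.97, -0.75), (1.5, 1.47, -0.82), (1.0, 0.96, -0.19), (0.5, 0.47, -0.92), (-0.0, 0.01, 0.63), (-0.5, -0.48, 0.68), (-1.0, -0.98, 1.31), (-1.5, -1.49, 2.07), (-2.0, -1.97, 3.09), (-2.5, -2.48, 3.38), (-3.0, -2.96, 4.92), (-3.5, -3.47, 5.43)] end (4.32, [-0.0186, 0.0, 0.0]) after -1.1 t 11.0333
```

Contact came at h≈+0.3 mm, and the key went in about 3.7 mm at roughly 5–6 N, so it registered without bottoming out. Next a quick look, then the unit key.

```bash
sed -i 's/h=.008; log/h=.004; log/; s/tcp(i,.008),RV/tcp(i,.004),RV/' h.py; python3 - <<'E'
from h import *
c=manip.camera("wrist"); cv2.imwrite('pics/w2.png',c['image'][:,:,::-1])
press(2)
c2=manip.camera("wrist"); cv2.imwrite('pics/w3.png',c2['image'][:,:,::-1])
cv2.imwrite('pics/w23.png',cv2.resize(np.hstack([c['image'],c2['image']])[:,:,::-1],(800,300)))
E
```

```text
2 bias [0.07 0.16 0.32] log [(3.0, 3.09, -0.56), (2.5, 2.49, 0.15), (2.0, 1.96, -0.56), (1.5, 1.47, -0.94), (1.0, 0.98, -0.85), (0.5, 0.47, 0.42), (0.0, 0.01, -0.13), (-0.5, -0.47, 0.86), (-1.0, -0.98, 2.87), (-1.5, -1.48, 2.66), (-2.0, -1.98, 3.08), (-2.5, -2.48, 4.96), (-3.0, -3.0, 4.51), (-3.5, -3.47, 5.42)] end (5.58, [-0.0186, -0.0, 0.0]) after -0.64 t 17.15
```

View pics/w23.png

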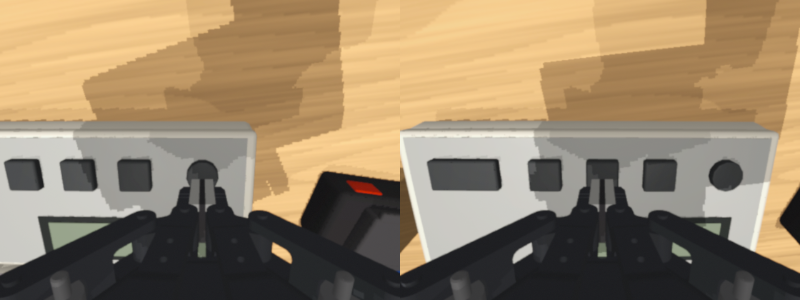

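The closed tips stand over the power key in the left half (202,172) and over the middle square key in the right half (602,170). The neighbouring keys are clear in both. Now the tare bar, then retreat straight up and check.

```bash
python3 - <<'E'
from h import *
press(4)
manip.servo_line(tcp(4,.12),RV,rate=.15)
c=manip.camera("wrist");s=manip.camera("scene");t=manip.camera("top")
print(manip.get_time(),manip.get_contact_force(),manip.get_position())
cv2.imwrite('pics/w4.png',c['image'][:,:,::-1])
old=cv2.imread('pics/scene0.png')[:,:,::-1]
# shift check of loose things, scene + top views
for nm,im,o,bx in (("scene",s['image'],old,{'tub':(160,210,248,272),'bat':(340,205,410,260),'carton':(105,170,178,225)}),
                   ("top",t['image'],cv2.imread('pics/top0.png')[:,:,::-1],{'tub':(285,140,360,195),'bat':(150,185,215,235),'carton':(355,215,420,275)})):
    for k,(x0,y0,x1,y1) in bx.items():
        A=cv2.cvtColor(o[y0:y1,x0:x1].copy(),cv2.COLOR_RGB2GRAY).astype(np.float32);B=cv2.cvtColor(im[y0:y1,x0:x1].copy(),cv2.COLOR_RGB2GRAY).astype(np.float32)
        print(nm,k,np.round(cv2.phaseCorrelate(A,B)[0],2),np.abs(A-B).mean().round(2))
cv2.imwrite('pics/f.png',cv2.resize(np.hstack([s['image'],c['image']])[:,:,::-1],(800,300)))
E
```

```text
4 bias [ 0.12 -0.04  0.65] log [(3.5, 3.66, -0.71), (3.0, 3.08, -1.15), (2.5, 2.49, -0.89), (2.0, 1.96, -0.43), (1.5, 1.47, -1.2), (1.0, 0.98, -0.86), (0.5, 0.48, -0.74), (0.0, 0.03, -0.19), (-0.5, -0.49, 1.44), (-1.0, -0.98, 1.99), (-1.5, -1.49, 2.41), (-2.0, -1.98, 3.47), (-2.5, -2.47, 3.92), (-3.0, -2.98, 5.1)] end (3.95, [-0.019, -0.0, 0.0]) after -0.34 t 23.0833
24.0167 [ 0.56961215 -0.04946673  0.73378116] [ 0.44707018 -0.09672863  0.19885782]
scene tub [-0.02  0.  ] 2.6
scene bat [0.   0.04] 2.94
scene carton [0.52 0.02] 3.0
top tub [ 0.51 -0.  ] 4.36
top bat [0.04 0.01] 3.57
top carton [ 0.02 -0.07] 4.38
```

View pics/f.png

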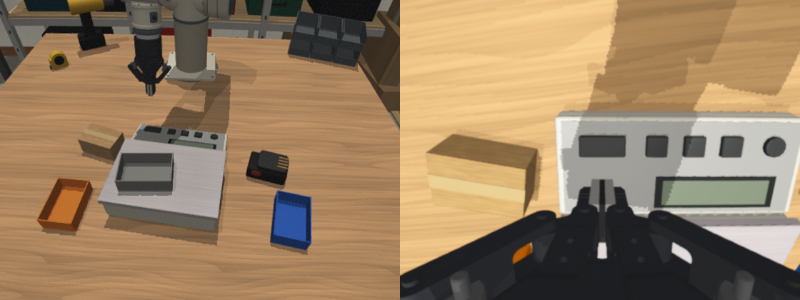

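```bash
python3 - <<'E'
from h import *
manip.sign_off(); print(manip.get_time())
E
```

```text
the job is handed in; nothing more can be done
the job is handed in; nothing more can be done
```

I pressed the power key, then the middle square (unit) key, then the tare bar, in that order. I used closed fingertips held square to the console and stopped each press on the force reading. The arm then backed off 12 cm and I handed the job in, with about 24 s on the robot's clock.

| Key | Travel (registers at 2 mm, hard stop at 6 mm) | Force reading at full press |
|---|---|---|
| Power | about 3.7 mm | 5.4 N |
| Unit | about 3.5–4 mm | 5.6 N |
| Tare | about 3 mm | 5.1 N |

- **Key release:** the force reading fell back to about zero after each press, before the next one began. Readings carry about ±1 N of noise, so I judged travel from fingertip position as well.
- **Other keys:** in the pictures taken between presses, the fingertips were over the intended key and clear of its neighbours.
- **Things on the bench:** the tub, battery and carton have not visibly moved. Two of the six before/after image comparisons (carton in the scene view, tub in the top view) showed a half-pixel shift. Both came from odd-width crops and the other camera showed none, so I put it down to the calculation.
- **Disagreement between cameras:** the wrist camera placed the keys 3–4 mm nearer the robot than the two fixed cameras did. I shifted the aim 1 mm that way, well inside the 25 mm keys.
- **Not checked:** I did not read the scale's display to confirm it switched on, changed the unit or tared.

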